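Colour range of infant shoes from the drying rack to the packing tray

TASK

Four infant sample shoes in four colours stand in a row on the blue drying rack. Move them into the four bays of the brown packing tray, keeping the same order from left to right, each standing flat and straight on the footprint in its own bay with its toe pointing away from you. Set them down rather than dropping them, and leave the little red-capped dressing bottle by the rack where it stands.

Things in the scene. Friction and masses are not known exactly. Their poses are not given: they have to be found in the camera images.
- shoe_white: white infant shoe with silver strap: loose, rigid, about 70 g, 104 long, 46 wide at the ball, 43 high at the strap, flat sole. Origin: sole underside below the heel, on the centre line; x to the toe, y left, z up. Heel's back at x=-22, toe's tip at x=+82. From x=-2 to +36 the sides are parallel, upright, 40 apart, up to z=31: grip across y there, best near x=+22
- shoe_red: cherry-red infant shoe with silver strap: loose, rigid, about 70 g, 104 long, 46 wide at the ball, 43 high at the strap, flat sole. Origin: sole underside below the heel, on the centre line; x to the toe, y left, z up. Heel's back at x=-22, toe's tip at x=+82. From x=-2 to +36 the sides are parallel, upright, 40 apart, up to z=31: grip across y there, best near x=+22
- shoe_blue: royal-blue infant shoe with silver strap: loose, rigid, about 70 g, 104 long, 46 wide at the ball, 43 high at the strap, flat sole. Origin: sole underside below the heel, on the centre line; x to the toe, y left, z up. Heel's back at x=-22, toe's tip at x=+82. From x=-2 to +36 the sides are parallel, upright, 40 apart, up to z=31: grip across y there, best near x=+22
- shoe_yellow: mustard-yellow infant shoe with silver strap: loose, rigid, about 70 g, 104 long, 46 wide at the ball, 43 high at the strap, flat sole. Origin: sole underside below the heel, on the centre line; x to the toe, y left, z up. Heel's back at x=-22, toe's tip at x=+82. From x=-2 to +36 the sides are parallel, upright, 40 apart, up to z=31: grip across y there, best near x=+22
- pad_white: dark grey felt pad under the white shoe at the start, 106 x 76 x 3; the four look alike, 88 apart, fixed on the blue drying rack (122 deep, 372 wide; deck 40 above the table; toe rail on its far side 60 beyond the pads' centres, top 18 above the deck). Origin: centre of underside; x the way the toes point, away from the robot; y left along the row
- pad_red: dark grey felt pad under the cherry-red shoe at the start, 106 x 76 x 3; the four look alike, 88 apart, fixed on the blue drying rack (122 deep, 372 wide; deck 40 above the table; toe rail on its far side 60 beyond the pads' centres, top 18 above the deck). Origin: centre of underside; x the way the toes point, away from the robot; y left along the row
- pad_blue: dark grey felt pad under the royal-blue shoe at the start, 106 x 76 x 3; the four look alike, 88 apart, fixed on the blue drying rack (122 deep, 372 wide; deck 40 above the table; toe rail on its far side 60 beyond the pads' centres, top 18 above the deck). Origin: centre of underside; x the way the toes point, away from the robot; y left along the row
- pad_yellow: dark grey felt pad under the mustard-yellow shoe at the start, 106 x 76 x 3; the four look alike, 88 apart, fixed on the blue drying rack (122 deep, 372 wide; deck 40 above the table; toe rail on its far side 60 beyond the pads' centres, top 18 above the deck). Origin: centre of underside; x the way the toes point, away from the robot; y left along the row
- tray: brown moulded-pulp packing tray, fixed, 144 (x) x 368 (y). Origin: centre of underside, on the table; x away from the robot, y left. Four bays, 128 (x) x 72 (y), floors at z=4, centres at x=0, y=+132, +44, -44, -132, between ribs 16 wide, tops at z=12. A dark shoe footprint on each floor, toe to +x: a well placed shoe's origin is at x=-30 on the bay's centre line
- dressing: small white round bottle of edge dressing with blue label and red cap, 40 across, 85 high, closed, loose, standing beyond the left (+y) end of the drying rack. Origin: centre of its underside, z up
There are look-alikes about, which are no part of the job. Leave any green look-alike of the shoe_white alone.

How it is judged:
At the end, for the whole second after the job is handed in: One shoe stands in each bay, in the rack's left-to-right order: heel within 14 mm along and 15 mm across of the footprint's heel, toe away from the robot, yaw within 0.22 rad, sole within 5 mm of the floor, tilt under 0.12 rad; all released, at rest; the bottle upright, moved under 30 mm (x of shoe_white in the frame of tray between -0.044 and -0.016 m and z of shoe_white in the frame of tray between -0.001 and 0.009 m and (y of shoe_white in the frame of tray between 0.117 and 0.147 m or y of shoe_white in the frame of tray between 0.029 and 0.059 m or y of shoe_white in the frame of tray between -0.059 and -0.029 m or y of shoe_white in the frame of tray between -0.147 and -0.117 m) and angle between each of shoe_white, shoe_red, shoe_blue, shoe_yellow's own z axis and vertical below 0.12 rad and angle between the x axis of each of shoe_white, shoe_red, shoe_blue, shoe_yellow and the x axis of tray, either way round below 0.22 rad and linear speed of each of shoe_white, shoe_red, shoe_blue, shoe_yellow below 0.02 m/s and angular speed of each of shoe_white, shoe_red, shoe_blue, shoe_yellow below 0.2 rad/s and contact force between the fingers and shoe_white below 0.05 N and x of shoe_red in the frame of tray between -0.044 and -0.016 m and z of shoe_red in the frame of tray between -0.001 and 0.009 m and (y of shoe_red in the frame of tray between 0.117 and 0.147 m or y of shoe_red in the frame of tray between 0.029 and 0.059 m or y of shoe_red in the frame of tray between -0.059 and -0.029 m or y of shoe_red in the frame of tray between -0.147 and -0.117 m) and contact force between the fingers and shoe_red below 0.05 N and x of shoe_blue in the frame of tray between -0.044 and -0.016 m and z of shoe_blue in the frame of tray between -0.001 and 0.009 m and (y of shoe_blue in the frame of tray between 0.117 and 0.147 m or y of shoe_blue in the frame of tray between 0.029 and 0.059 m or y of shoe_blue in the frame of tray between -0.059 and -0.029 m or y of shoe_blue in the frame of tray between -0.147 and -0.117 m) and contact force between the fingers and shoe_blue below 0.05 N and x of shoe_yellow in the frame of tray between -0.044 and -0.016 m and z of shoe_yellow in the frame of tray between -0.001 and 0.009 m and (y of shoe_yellow in the frame of tray between 0.117 and 0.147 m or y of shoe_yellow in the frame of tray between 0.029 and 0.059 m or y of shoe_yellow in the frame of tray between -0.059 and -0.029 m or y of shoe_yellow in the frame of tray between -0.147 and -0.117 m) and contact force between the fingers and shoe_yellow below 0.05 N and ((y of pad_white in the frame of pad_red above 0 m and y of shoe_white in the frame of shoe_red above 0.03 m) or (y of pad_white in the frame of pad_red below 0 m and y of shoe_white in the frame of shoe_red below -0.03 m)) and ((y of pad_white in the frame of pad_blue above 0 m and y of shoe_white in the frame of shoe_blue above 0.03 m) or (y of pad_white in the frame of pad_blue below 0 m and y of shoe_white in the frame of shoe_blue below -0.03 m)) and ((y of pad_white in the frame of pad_yellow above 0 m and y of shoe_white in the frame of shoe_yellow above 0.03 m) or (y of pad_white in the frame of pad_yellow below 0 m and y of shoe_white in the frame of shoe_yellow below -0.03 m)) and ((y of pad_red in the frame of pad_blue above 0 m and y of shoe_red in the frame of shoe_blue above 0.03 m) or (y of pad_red in the frame of pad_blue below 0 m and y of shoe_red in the frame of shoe_blue below -0.03 m)) and ((y of pad_red in the frame of pad_yellow above 0 m and y of shoe_red in the frame of shoe_yellow above 0.03 m) or (y of pad_red in the frame of pad_yellow below 0 m and y of shoe_red in the frame of shoe_yellow below -0.03 m)) and ((y of pad_blue in the frame of pad_yellow above 0 m and y of shoe_blue in the frame of shoe_yellow above 0.03 m) or (y of pad_blue in the frame of pad_yellow below 0 m and y of shoe_blue in the frame of shoe_yellow below -0.03 m)) and distance of dressing from where it was at the start of the episode below 0.03 m and angle between dressing's own z axis and vertical below 0.3 rad); the robot touches nothing.
It fails at once if the white shoe is dropped (it moves faster than 0.7 m/s with no finger on it) (linear speed of shoe_white above 0.7 m/s and contact force between the fingers and shoe_white below 0.01 N).
It fails at once if the cherry-red shoe is dropped (it moves faster than 0.7 m/s with no finger on it) (linear speed of shoe_red above 0.7 m/s and contact force between the fingers and shoe_red below 0.01 N).
It fails at once if the royal-blue shoe is dropped (it moves faster than 0.7 m/s with no finger on it) (linear speed of shoe_blue above 0.7 m/s and contact force between the fingers and shoe_blue below 0.01 N).
It fails at once if the mustard-yellow shoe is dropped (it moves faster than 0.7 m/s with no finger on it) (linear speed of shoe_yellow above 0.7 m/s and contact force between the fingers and shoe_yellow below 0.01 N).
It fails at once if the dressing bottle is knocked over or pushed more than 30 mm (angle between dressing's own z axis and vertical above 0.5 rad or distance of dressing from where it was at the start of the episode above 0.03 m).
It also fails if it takes over 104 s, if anything falls off the work surface, if the arm or the gripper's body presses on something with over 40 N, if the wrist force passes 120 N, or if a joint passes its speed limit or range.

ROBOT

A 7-joint arm with a two-finger parallel gripper is mounted at the origin on the work surface. World frame = base frame: x ahead of the robot, y to its left, z up, the work surface at z = 0. Lengths are in m, angles in rad, forces in N, time in s.
With the tool pointing down it reaches from about 0.425 to 1.025 m from the base axis. Payload 9.4 kg.
Tool frame: the origin (TCP) lies between the finger pads; the fingertips stand 8 mm ahead of it and the grasp point (between the pads) lies 11 mm behind it; z points along the fingers, y is the line along which they close (so a half turn about z gives the same grasp; the last joint's range is limited). The gripper opens to 93 mm and grips with 3 to 60 N. Pads are 15 mm wide; open, the fingers measure 128 mm over their backs; the gripper's body (75 mm by 188 mm) begins 65 mm behind the grasp point.
Start: joints at [-0.077, 0.599, -0.003, 1.599, 0.002, 0.943, -0.08], TCP at [0.725, -0, 0.227] pointing down, gripper open.
Joint ranges: [-2.57, 2.57], [-0.35, 1.97], [-1.29, 1.29], [0.11, 2.56], [-1.05, 4.19], [0.11, 1.86], [-2.63, 2.63]. Speed limits (rad/s): [2.22, 2.22, 3.01, 3.01, 3.14, 3.14, 3.14].

INTERFACE

Orientations are given as a rotation vector (axis times angle).
In Python, from cell import ctrl gives the robot as it stands.
- The arm moves only by the tool arm_command, never from a script. Its argument "commands" is text: rows parted by semicolons, each of 7 numbers parted by spaces: the closure, from 0 (fully open) to 1 (shut), then the shift along the tool's x, y, z in m, then the turn, a rotation vector about the tool's x, y, z in degrees. A call has exactly 5 rows; each row shifts and turns the commanded pose from where the row before left it, along the tool's axes as they then stand; what a row does not reach is not made up. A row lasts 1/12 s, in which the tool goes at most 41.7 mm and 7.16 degrees, less where a joint would pass 70% of its speed; a pose out of reach is approached as far as the arm can. A call with a gripper value outside its range is refused whole. The fingers move at their own pace and stop on an object; the grip force is fixed at half the most. Time passes only in rows, so rows that do not move let the fingers close, or fill a call up. It gives the time, the measured TCP pose, the force, the opening and the grip force at its end, in the units of the state.
- ctrl.state(): the state, without advancing time (a new reading comes with each control period).
- ctrl.get_image(name): name is "scene" or "side" or "wrist"; returns the picture (420x560x3 uint8, red, green, blue); there is no depth.
- ctrl.camera_info(name): a dict with "K" (3x3 intrinsics, pixels), "position" and "rotation" of the camera in the world. Camera axes: x right, y down, z forward; pixel columns grow to the right and rows downward; lengths in m; the calibration is good to about 2 mm. The wrist camera is an equidistant fisheye: a pixel r from the principal point sees the ray r / f radians off the axis. A picture is of the moment at which its call begins: read the wrist's pose just before it. camera_info takes no time and is no camera call; for the wrist camera it gives the pose at the moment of the call.
- ctrl.close_job(): hands the job in; it is judged then, once.
Trained networks look in the newest picture that a camera, given by its name, has taken for a name from the list of things; names that differ only in an ending like _2 or _b are one class to them, and where a whole thing is asked for, a point or a joint stands for the part that bears it (a point fixed in the world has none). Each returns a list of dicts, best first, with "p" (0 to 1); they miss things now and then, are a little off and sometimes report something else, mostly with a low value. They report only what shows in the picture. A call takes as long as a camera call. They do not tell look-alikes from the thing itself.
- ctrl.search_frame(query, camera): "position" ([x, y, z] in m, in world coordinates, good to about 4 mm: the middle of the surface that is visible of it).
- ctrl.masks_of(query, camera): "mask" (420x560 bool, what is visible of it).
- ctrl.place_of(query, camera): "position" ([x, y, z] in m, in world coordinates, good to about 4 mm: a listed point, or the origin of a listed thing).
The state is a dict: "t": time; "joints": joint angles; "joint_vel": joint speeds; "joint_efforts": joint torques, N m; "position": TCP position; "orientation": TCP orientation; "force": force on the tool from outside, world axes, zero at the start; "wrist_torque": the same for the moment, N m; "width": opening from 0.0 (shut) to 1.0 (fully open); "gripper_force": force on a finger pad.
Only numpy, scipy, OpenCV 4.12 (cv2) and the standard library are available. Lean on these libraries where they do the work, as an engineer would, in place of code of your own. Each camera call takes 0.05 s, during which the arm holds its last target. There are 200 camera calls.

## Working session

There is one attempt and no reset: what is moved stays moved. The work goes in short steps, Python scripts to look and compute and a tool call to move; the robot and the scene stay as the last step left them, time stands still between calls to the robot, and variables do not carry over. Pictures are saved under pics/ and viewed, at most 14 in all, crops included, and the job is handed in when it is done.

Besides the shell and the picture viewer there is one more tool, called after "Request:" by a JSON object that holds its "op" and its "data". arm_command: Moves the arm, as the interface text tells. Its arguments: {"type":"object","properties":{"commands":{"type":"string"}},"required":["commands"]}

```bash
ls; mkdir -p pics; python3 - <<'E'
from cell import ctrl
import cv2, numpy as np
for n in ["scene","side","wrist"]:
    im=ctrl.get_image(n); cv2.imwrite(f"pics/{n}0.png",im[:,:,::-1])
    i=ctrl.camera_info(n); print(n,np.round(i["K"],1).tolist(),np.round(i["position"],3),np.round(i["rotation"],3).tolist())
    for q in ["shoe_white","shoe_red","shoe_blue","shoe_yellow","tray","dressing","pad_white"]:
        print(q,[(np.round(d["position"],3).tolist(),round(d["p"],2)) for d in ctrl.place_of(q,n)])
s=ctrl.state(); print(s["t"],s["position"],s["orientation"],s["width"])
E
```

```text
pics
scene [[539.4, 0.0, 285.6], [0.0, 539.4, 213.2], [0.0, 0.0, 1.0]] [ 1.297 -0.11   1.107] [-1.941, -1.717, 0.57]
shoe_white [([0.361, -0.284, 0.004], 0.85), ([0.64, -0.058, 0.044], 0.83), ([0.658, -0.147, 0.04], 0.19)]
shoe_red [([0.643, 0.029, 0.043], 0.9)]
shoe_blue [([0.653, 0.116, 0.045], 0.83)]
shoe_yellow [([0.627, -0.14, 0.044], 0.62), ([0.65, 0.115, 0.042], 0.19)]
tray [([0.472, -0.014, -0.002], 0.6)]
dressing [([0.687, 0.234, 0.004], 0.73)]
pad_white [([0.665, -0.057, 0.044], 0.62)]
side [[518.1, 0.0, 284.4], [0.0, 518.1, 206.5], [0.0, 0.0, 1.0]] [ 0.315 -0.743  1.018] [-2.455, 0.324, -0.117]
shoe_white [([0.359, -0.281, -0.002], 0.89)]
shoe_red []
shoe_blue [([0.649, 0.12, 0.04], 0.89)]
shoe_yellow [([0.621, -0.141, 0.041], 0.95), ([0.635, -0.06, 0.038], 0.2)]
tray [([0.475, -0.015, -0.001], 0.97)]
dressing [([0.691, 0.233, 0.0], 0.88)]
pad_white [([0.665, -0.057, 0.044], 0.75)]
wrist [[325.2, 0.0, 277.0], [0.0, 325.2, 207.4], [0.0, 0.0, 1.0]] [0.725 0.069 0.385] [2.889, 0.001, -0.003]
shoe_white [([0.639, -0.056, 0.044], 0.91)]
shoe_red [([0.639, 0.031, 0.044], 0.7)]
shoe_blue [([0.651, 0.118, 0.045], 0.77)]
shoe_yellow []
tray [([0.474, -0.012, 0.001], 0.56)]
dressing []
pad_white []
1.2 [ 7.25006508e-01 -2.92347548e-05  2.26624615e-01] [ 2.22141803e+00  2.22138243e+00 -3.86283157e-05] 1.0008509009412432
```

View images.

View pics/scene0.png

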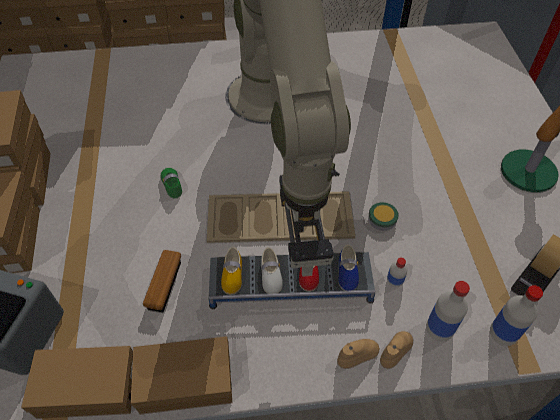

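View pics/side0.png

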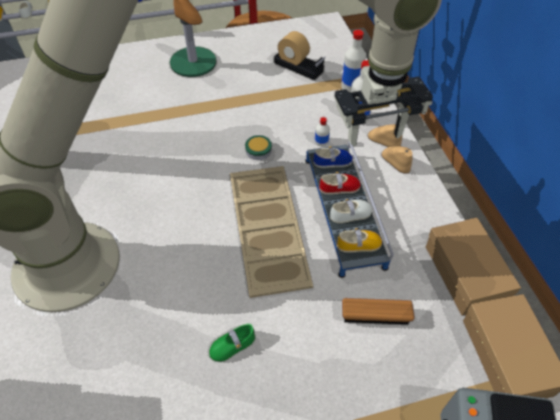

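View pics/wrist0.png

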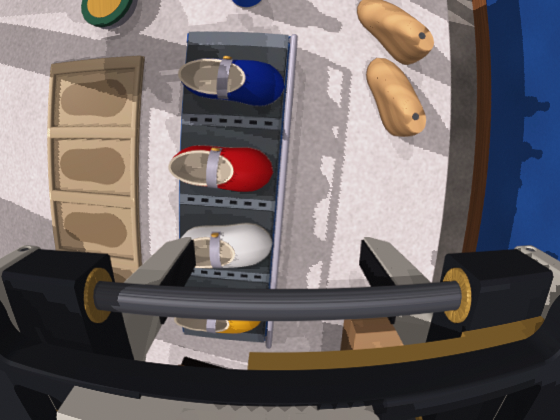

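Candidates. For the white shoe: the white shoe on the rack at scene (271,270) and side (350,210), or the green shoe at scene (171,182) and side (232,342). The networks report the green one as shoe_white, so I leave it alone. Yellow is at scene (232,275), red at (308,275) and blue at (348,270). For the bottle: the small one at scene (397,273), or the two large ones at (447,310) and (515,317). The wooden shoe trees at (357,350) and (398,347) also look a bit like shoes. By the description, I choose the four shoes standing on the rack. The order from robot-left is blue, red, white, yellow.

```bash
cat > h.py <<'E'
from cell import ctrl
import numpy as np, cv2
def cam(n):
    i=ctrl.camera_info(n); return np.array(i["K"]),np.array(i["position"]),cv2.Rodrigues(np.array(i["rotation"]))[0]
def rays(n,uv,c):
    K,p,R=c; uv=np.atleast_2d(uv).astype(float); d=(uv-[K[0,2],K[1,2]])/K[0,0]
    if n=="wrist":
        r=np.linalg.norm(d,axis=1,keepdims=True)+1e-9; d=np.hstack([d/r*np.sin(r),np.cos(r)])
    else: d=np.hstack([d,np.ones((len(d),1))])
    return d@R.T
def plane(n,uv,z,c):
    d=rays(n,uv,c); return c[1][:2]+d[:,:2]*((z-c[1][2])/d[:,2:])
def tri(obs):  # list of (position, point on ray)
    A=np.zeros((3,3));b=np.zeros(3)
    for p,q in obs:
        d=(q-p)/np.linalg.norm(q-p); M=np.eye(3)-np.outer(d,d); A+=M;b+=M@p
    return np.linalg.solve(A,b)
def axis(n,m,z,c):
    v,u=np.nonzero(m); P=plane(n,np.c_[u,v],z,c); (cx,cy),(w,h),a=cv2.minAreaRect((P*1000).astype(np.float32))
    e=np.linalg.eigh(np.cov(P.T))[1][:,1]; return np.round(P.mean(0),3),round(float(np.arctan(e[1]/e[0])),3),np.round([cx,cy,w,h,a],1)
E
python3 - <<'E'
from h import *
C={n:cam(n) for n in ["scene","side","wrist"]}
for n in C: ctrl.get_image(n)
ob={}
ql=["shoe_blue","shoe_red","shoe_white","shoe_yellow","tray","dressing"]
for n in C:
    for q in ql:
        if q!="dressing" and not (n=="scene" and q=="tray"):
            for m in ctrl.masks_of(q,n)[:2]:
                if m["p"]>.5: print(n,q,round(m["p"],2),axis(n,m["mask"],0.012 if q=="tray" else 0.06,C[n]))
        for d in ctrl.place_of(q,n):
            x=np.array(d["position"])
            if d["p"]>.5 and (x[1]>-.25): ob.setdefault(q,[]).append((C[n][1],x)); break
for q in ob: print(q,len(ob[q]),np.round(tri(ob[q]),3) if len(ob[q])>1 else "", np.round(np.mean([x for _,x in ob[q]],0),3))
im=cv2.imread("pics/scene0.png")[235:305,195:420]; cv2.imwrite("pics/crop.png",cv2.resize(im,None,fx=3.5,fy=3.5,interpolation=2))
print(ctrl.state()["t"])
E
```

```text
scene shoe_blue 0.94 (array([0.683, 0.117]), -0.185, array([677.3, 119. ,  44.6, 120.8,  78.2]))
scene shoe_red 0.71 (array([0.701, 0.025]), -0.713, array([696.9,  24.1,  45.1,  62. ,  82.1]))
scene shoe_white 0.91 (array([ 0.377, -0.28 ]), 0.281, array([ 377.3, -279. ,  107.5,   42.3,   18.7]))
scene shoe_white 0.55 (array([ 0.669, -0.057]), 0.001, array([664. , -55.9,  44.5, 119.8,  87.7]))
scene shoe_yellow 0.91 (array([ 0.658, -0.144]), -0.111, array([ 653.1, -144.9,   44.6,  123.6,   85.7]))
side shoe_blue 0.75 (array([0.674, 0.112]), -0.274, array([677.5, 114.6,  74.1,  98.5,  75.1]))
side shoe_red 0.93 (array([0.664, 0.024]), -0.268, array([666.2,  26.5,  68.1,  99.5,  75.1]))
side shoe_white 0.95 (array([ 0.661, -0.063]), 0.065, array([661.2, -60.9, 101.8,  61.4,   2.6]))
side shoe_white 0.79 (array([ 0.328, -0.312]), 0.351, array([ 328.6, -311.8,  102. ,   49. ,   17.2]))
side shoe_yellow 0.67 (array([ 0.65 , -0.149]), -0.149, array([ 650.3, -147. ,   56.6,   98.6,   78.1]))
side tray 0.78 (array([ 0.47 , -0.036]), 1.487, array([471.9, -18.6, 378.3, 147.6,  85.3]))
wrist sho
[... 208 characters left out ...]
ay([0.668, 0.027]), -0.085, array([665.4,  26.8,  45.6, 110.2,  85.1]))
wrist shoe_white 0.79 (array([ 0.673, -0.057]), 0.061, array([670.5, -59. ,  98. ,  51.3,   4. ]))
wrist shoe_yellow 0.7 (array([ 0.65 , -0.163]), -0.012, array([ 649.7, -163.6,   20.6,  106. ,   88.6]))
wrist tray 0.71 (array([0.487, 0.036]), 1.522, array([478.7,  17.5, 303.3, 153. ,  85. ]))
shoe_blue 3 [0.652 0.117 0.044] [0.653 0.118 0.043]
shoe_red 3 [0.641 0.029 0.047] [0.64  0.028 0.045]
shoe_white 3 [ 0.641 -0.059  0.045] [ 0.641 -0.058  0.045]
shoe_yellow 2 [ 0.648  0.059 -0.118] [ 0.652 -0.014  0.039]
tray 3 [ 0.475 -0.014 -0.   ] [ 0.475 -0.014 -0.   ]
dressing 2 [0.691 0.23  0.002] [ 0.691  0.232 -0.001]
2.95
```

View pics/crop.png

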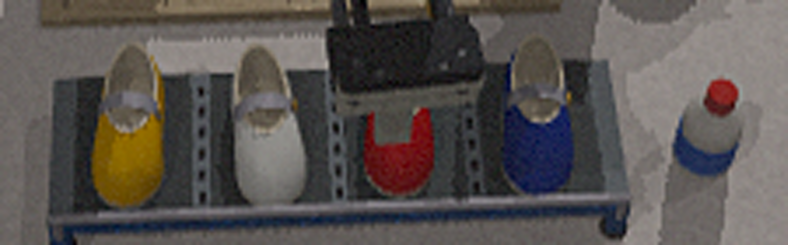

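The crop shows yellow (125,130), white (265,130), red (400,150, partly hidden) and blue (540,120) standing on the grey pads. The small red-capped bottle is at (707,130). Heights come out near 0.044 m, as expected. The tray and rack seem to be yawed by about -5°.

Request:
{"op": "arm_command", "data": {"commands": "0.35 0 0 0 0 0 -5.667; 0.35 0 0 0 0 0 -5.667; 0.35 0 0 0 0 0 -5.667; 0.35 0 0 0 0 0 -5.667; 0.35 0 0 0 0 0 -5.667"}}

```text
t: 3.37
position: [0.725, -0.0, 0.2267]
orientation: [1.603, 2.701, -0.0]
force: [0.5, -0.1, 0.3]
width: 0.689
gripper_force: 0.0
```

Request:
{"op": "arm_command", "data": {"commands": "0.35 0 0 0 0 0 -5.667; 0.35 0 0 0 0 0 -5.667; 0.35 0 0 0 0 0 -5.667; 0.35 0 0 0 0 0 -5.667; 0.35 0 0 0 0 0 -5.667"}}

```text
t: 3.78
position: [0.725, -0.0001, 0.2266]
orientation: [0.894, 3.012, -0.0]
force: [-1.0, -0.1, -0.0]
width: 0.649
gripper_force: 0.0
```

Request:
{"op": "arm_command", "data": {"commands": "0.35 0 0 0 0 0 -5.667; 0.35 0 0 0 0 0 -5.667; 0.35 0 0 0 0 0 -5.667; 0.35 0 0 0 0 0 -5.667; 0.35 0 0 0 0 0 -5.667"}}

```text
t: 4.2
position: [0.725, -0.0002, 0.2266]
orientation: [0.13, 3.139, -0.0]
force: [0.7, 0.1, -0.8]
width: 0.648
gripper_force: 0.0
```

Request:
{"op": "arm_command", "data": {"commands": "0.35 0 0 -0.02 0 0 0; 0.35 0 0 -0.02 0 0 0; 0.35 0 0 -0.02 0 0 0; 0.35 0 0 -0.01 0 0 0; 0.35 0 0 0 0 0 0"}}

```text
t: 4.62
position: [0.726, 0.0002, 0.2992]
orientation: [0.137, 3.135, 0.0]
force: [0.8, 0.3, 0.5]
width: 0.651
gripper_force: 0.0
```

```bash
cat > look.py <<'E'
from h import *
import sys
tag=sys.argv[1]; C={n:cam(n) for n in ["scene","side","wrist"]}
for n in C: cv2.imwrite(f"pics/{n}{tag}.png",ctrl.get_image(n)[:,:,::-1])
for q in ["tray","shoe_blue","shoe_red","shoe_white","shoe_yellow"]+[f"pad_{k}" for k in ("blue","yellow")]:
    ob=[]
    for n in C:
        z=0.012 if q=="tray" else 0.043 if q[:3]=="pad" else 0.055
        if q[:3]!="pad":
            for m in ctrl.masks_of(q,n)[:1]:
                if m["p"]>.5: print("  mask",n,q,round(m["p"],2),axis(n,m["mask"],z,C[n]))
                if q=="tray":
                    c=max(cv2.findContours(m["mask"].astype(np.uint8),0,2)[0],key=cv2.contourArea); a=cv2.approxPolyDP(c,8,True)[:,0]
                    print("   poly",a.tolist(),np.round(plane(n,a,.012,C[n])*1000).tolist())
        for d in ctrl.place_of(q,n):
            x=np.array(d["position"])
            if d["p"]>.5 and x[1]>-.25: ob.append((C[n][1],x)); print("  place",n,q,np.round(x,3),round(d["p"],2)); break
    if len(ob)>1: print(q,"TRI",np.round(tri(ob),3))
s=ctrl.state(); print(s["t"],s["position"],s["orientation"],s["width"],s["joints"])
E
python3 look.py 1
```

```text
mask scene tray 0.91 (array([ 0.496, -0.042]), 1.372, array([479.8, -13.3, 367.6, 150.9,  85.2]))
   poly [[209, 199], [207, 242], [354, 237], [350, 211], [323, 235], [320, 212], [290, 213], [285, 236], [269, 213], [255, 218], [248, 194]] [[403.0, -190.0], [537.0, -200.0], [566.0, 161.0], [485.0, 167.0], [551.0, 86.0], [479.0, 90.0], [473.0, 13.0], [542.0, -8.0], [467.0, -40.0], [478.0, -77.0], [398.0, -88.0]]
  place scene tray [ 0.474 -0.016 -0.003] 0.61
  place side tray [ 0.477 -0.016 -0.001] 0.85
  mask wrist tray 0.59 (array([ 0.509, -0.018]), 1.468, array([507.3, -18.3, 371.5,  99.6,  83.1]))
   poly [[129, 61], [382, 51], [380, 0], [130, 0]] [[535.0, -199.0], [559.0, 163.0], [480.0, 170.0], [436.0, -194.0]]
  place wrist tray [ 0.473 -0.011  0.   ] 0.85
tray TRI [ 0.475 -0.014 -0.002]
  mask scene shoe_blue 0.94 (array([0.682, 0.118]), -0.192, array([675.7, 119.8,  44.8, 118.2,  78.2]))
  place scene shoe_blue [0.65  0.117 0.042] 0.69
  mask side shoe_blue 0.94 (array([0.677, 0.116]), -0.205, array([679.9, 117.1,  70.8, 100.9,  75.1]))
  place side shoe_blue [0.652 0.123 0.04
[... 1568 characters left out ...]
656, -0.147]), -0.069, array([ 656.1, -146.4,   51. ,  102. ,   82.4]))
  place wrist shoe_yellow [ 0.63  -0.141  0.043] 0.75
shoe_yellow TRI [ 0.627 -0.14   0.043]
  place scene pad_blue [0.681 0.117 0.044] 0.75
  place side pad_blue [0.678 0.118 0.039] 0.68
pad_blue TRI [0.679 0.118 0.039]
  place scene pad_yellow [ 0.657 -0.15   0.039] 0.59
  place side pad_yellow [ 0.475 -0.014 -0.001] 0.74
  place wrist pad_yellow [ 0.657 -0.144  0.041] 0.6
pad_yellow TRI [ 0.587 -0.117  0.042]
6.5667 [ 7.24996685e-01 -1.69759416e-05  2.96593401e-01] [-1.36877811e-01 -3.13857976e+00  7.13200708e-05] 0.6499980487232212 [ 0.17508319  0.57244337 -0.42160456  1.50486016  0.24916138  1.11769431
  1.18725177]
```

Measured in the robot frame, with yaws in degrees:

| Thing | Position or origin (m) | Yaw |
|---|---|---|
| Tray | (.4755, -.0145) | about -4.7 |
| Blue shoe | (.653, .118) | -11 |
| Red shoe | (.641, .029) | -6.5 |
| White shoe | (.640, -.059) | +2.5 |
| Yellow shoe | (.627, -.140) | -5 |

The soles sit at about 0.043 m, which agrees with the text. I start with blue.

Request:
{"op": "arm_command", "data": {"commands": "0.35 0 0 0 0 0 6; 0.35 0.0119 0.017 0.0294 0 0 0; 0.35 0.0119 0.017 0.0294 0 0 0; 0.35 0.0119 0.017 0.0294 0 0 0; 0.35 0.0119 0.017 0.0294 0 0 0"}}

```text
t: 6.98
position: [0.6909, 0.0764, 0.1782]
orientation: [0.302, 3.126, 0.0]
force: [0.0, 0.3, -0.6]
width: 0.651
gripper_force: 0.0
```

Request:
{"op": "arm_command", "data": {"commands": "0.35 0.0119 0.017 0.0294 0 0 0; 0.35 0.0119 0.017 0.0294 0 0 0; 0.35 0 0 0 0 0 0; 0.35 0 0 0 0 0 0; 0.35 0 0 0 0 0 0"}}

```text
t: 7.4
position: [0.6752, 0.1133, 0.1209]
orientation: [0.301, 3.126, -0.0]
force: [-0.2, -0.5, 0.6]
width: 0.651
gripper_force: 0.0
```

```bash
cat > d.py <<'E'
from h import *
import sys
# d.py x y z yawdeg : turn first, then shifts in turned tool frame
s=ctrl.state(); R=cv2.Rodrigues(np.array(s["orientation"]))[0]; p=np.array(s["position"])
yaw=np.degrees(np.arctan2(-R[1,0],-R[0,0])); x,y,z,a=map(float,sys.argv[1:5]); r=np.radians(a)
dx,dy=x-p[0],y-p[1]
print("t",s["t"],"pos",np.round(p,4),"yaw",round(yaw,2),"tilt",round(float(np.degrees(np.arccos(-R[2,2]))),2),"turn",round(yaw-a,2),"shift",np.round([-dx*np.cos(r)-dy*np.sin(r),-dx*np.sin(r)+dy*np.cos(r),p[2]-z],4),"F",np.round(s["force"],1),"w",round(s["width"],3),round(s["gripper_force"],1))
E
python3 d.py .6746 .1138 .0625 -11
python3 - <<'E'
from h import *
cv2.imwrite("pics/side2.png",ctrl.get_image("side")[100:320,220:420,::-1].repeat(3,0).repeat(3,1)[:600])
cv2.imwrite("pics/scene2.png",ctrl.get_image("scene")[180:310,190:420,::-1].repeat(3,0).repeat(3,1))
E
```

```text
t 7.4 pos [0.6752 0.1133 0.1209] yaw -11.01 tilt 0.05 turn -0.01 shift [0.0007 0.0004 0.0584] F [-0.2 -0.5  0.6] w 0.651 0.0
```

View pics/scene2.png

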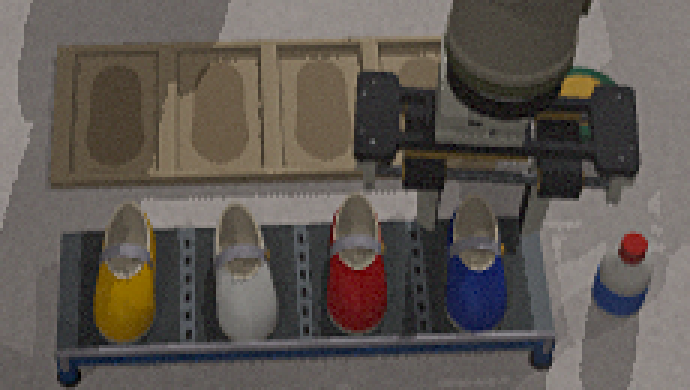

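The picture shows the fingers at about (428,210) and (532,210), straddling the blue shoe at (475,265). They are well clear of the red shoe and the bottle. I lower and grip.

Request:
{"op": "arm_command", "data": {"commands": "0.35 0 0 0.0146 0 0 0; 0.35 0 0 0.0146 0 0 0; 0.35 0 0 0.0146 0 0 0; 0.35 0 0 0.0146 0 0 0; 0.35 0 0 0 0 0 0"}}

```text
t: 7.92
position: [0.6739, 0.1123, 0.06]
orientation: [-0.303, -3.125, 0.002]
force: [-0.7, 0.6, -0.2]
width: 0.649
gripper_force: 0.0
```

Request:
{"op": "arm_command", "data": {"commands": "1 0 0 0 0 0 0; 1 0 0 0 0 0 0; 1 0 0 0 0 0 0; 1 0 0 0 0 0 0; 1 0 0 0 0 0 0"}}

```text
t: 8.33
position: [0.675, 0.1139, 0.0629]
orientation: [0.301, 3.126, 0.001]
force: [-0.2, 0.3, 4.4]
width: 0.433
gripper_force: 29.6
```

```bash
python3 d.py .4783 .1177 .1125 -4.7
```

```text
t 8.3333 pos [0.675  0.1139 0.0629] yaw -11.0 tilt 0.1 turn -6.3 shift [ 0.1964 -0.0123 -0.0496] F [-0.2  0.3  4.4] w 0.433 29.6
```

Request:
{"op": "arm_command", "data": {"commands": "1 0 0 -0.01 0 0 0; 1 0 0 -0.02 0 0 0; 1 0 0 -0.02 0 0 0; 1 0 0 0 0 0 -6.3; 1 0.028 -0.0018 0 0 0 0"}}

```text
t: 8.75
position: [0.6512, 0.114, 0.114]
orientation: [0.122, 3.132, 0.002]
force: [0.3, 0.0, -0.8]
width: 0.43
gripper_force: 29.6
```

Request:
{"op": "arm_command", "data": {"commands": "1 0.028 -0.0018 0 0 0 0; 1 0.028 -0.0018 0 0 0 0; 1 0.028 -0.0018 0 0 0 0; 1 0.028 -0.0018 0 0 0 0; 1 0.028 -0.0018 0 0 0 0"}}

```text
t: 9.17
position: [0.5048, 0.1166, 0.1126]
orientation: [0.129, 3.138, 0.0]
force: [0.1, 0.9, -1.8]
width: 0.431
gripper_force: 29.6
```

Request:
{"op": "arm_command", "data": {"commands": "1 0.0284 -0.0015 0 0 0 0; 1 0 0 0 0 0 0; 1 0 0 0 0 0 0; 1 0 0 0.02 0 0 0; 1 0 0 0 0 0 0"}}

```text
t: 9.58
position: [0.4784, 0.1176, 0.0907]
orientation: [-0.129, -3.139, 0.0]
force: [-0.4, 0.3, -2.3]
width: 0.431
gripper_force: 29.6
```

```bash
python3 d.py .4783 .1177 .0235 -4.7; cat > chk.py <<'E'
from h import *
import sys
C={n:cam(n) for n in ["scene","side"]}
for n in C: ctrl.get_image(n)
for q in sys.argv[1:]:
    for n in C:
        for d in ctrl.place_of(q,n)[:2]: print(q,n,np.round(d["position"],3),round(d["p"],2))
E
python3 chk.py shoe_blue
```

```text
t 9.5833 pos [0.4784 0.1176 0.0907] yaw -4.71 tilt 0.01 turn -0.01 shift [0.0001 0.0001 0.0672] F [-0.4  0.3 -2.3] w 0.431 29.6
shoe_blue scene [0.456 0.116 0.069] 0.93
shoe_blue scene [ 0.626 -0.138  0.044] 0.75
shoe_blue side [0.452 0.118 0.068] 0.88
shoe_blue side [0.68  0.122 0.042] 0.69
```

Request:
{"op": "arm_command", "data": {"commands": "1 0 0 0.02 0 0 0; 1 0 0 0.02 0 0 0; 1 0 0 0.015 0 0 0; 1 0 0 0.008 0 0 0; 1 0 0 0.004 0 0 0"}}

```text
t: 10.2
position: [0.4777, 0.1176, 0.0242]
orientation: [-0.128, -3.138, 0.001]
force: [-0.6, 0.1, 0.3]
width: 0.431
gripper_force: 29.6
```

Request:
{"op": "arm_command", "data": {"commands": "1 0 0 0 0 0 0; 1 0 0 0 0 0 0; 1 0 0 0 0 0 0; 1 0 0 0 0 0 0; 1 0 0 0 0 0 0"}}

```text
t: 10.62
position: [0.478, 0.1175, 0.0254]
orientation: [0.129, 3.138, 0.001]
force: [0.6, -0.1, -0.4]
width: 0.431
gripper_force: 29.6
```

```bash
python3 d.py .4783 .1177 .0235 -4.7;python3 chk.py shoe_blue
```

```text
t 10.6167 pos [0.478  0.1175 0.0254] yaw -4.71 tilt 0.06 turn -0.01 shift [-0.0003  0.0002  0.0019] F [ 0.6 -0.1 -0.4] w 0.431 29.6
shoe_blue scene [0.456 0.112 0.002] 0.78
shoe_blue side [0.452 0.116 0.003] 0.78
```

Request:
{"op": "arm_command", "data": {"commands": "1 0 0 0.001 0 0 0; 1 0 0 0.001 0 0 0; 1 0 0 0 0 0 0; 1 0 0 0 0 0 0; 1 0 0 0 0 0 0"}}

```text
t: 11.23
position: [0.4777, 0.1175, 0.0236]
orientation: [0.128, 3.138, -0.0]
force: [-2.2, -1.6, 14.6]
width: 0.431
gripper_force: 29.8
```

Request:
{"op": "arm_command", "data": {"commands": "1 0 0 -0.001 0 0 0; 0.35 0 0 0 0 0 0; 0.35 0 0 0 0 0 0; 0.35 0 0 0 0 0 0; 0.35 0 0 0 0 0 0"}}

```text
t: 11.65
position: [0.4776, 0.1175, 0.0236]
orientation: [-0.129, -3.139, 0.0]
force: [1.0, 0.6, 0.0]
width: 0.638
gripper_force: 0.0
```

Request:
{"op": "arm_command", "data": {"commands": "0.35 0 0 -0.01 0 0 0; 0.35 0 0 -0.02 0 0 0; 0.35 0 0 -0.035 0 0 0; 0.35 0 0 -0.035 0 0 0; 0.35 0 0 0 0 0 0"}}

```text
t: 12.07
position: [0.4795, 0.1182, 0.1285]
orientation: [0.129, 3.133, 0.003]
force: [0.6, 0.2, 0.5]
width: 0.65
gripper_force: 0.0
```

```bash
python3 d.py .6628 .0266 .12 -6.5;python3 chk.py shoe_blue
```

```text
t 12.0667 pos [0.4795 0.1182 0.1285] yaw -4.72 tilt 0.36 turn 1.78 shift [-0.1925 -0.0703  0.0085] F [0.6 0.2 0.5] w 0.65 0.0
shoe_blue scene [0.452 0.116 0.002] 0.67
shoe_blue scene [0.694 0.234 0.002] 0.54
shoe_blue side [0.454 0.117 0.003] 0.83
```

Request:
{"op": "arm_command", "data": {"commands": "0.35 0 0 0 0 0 1.8; 0.35 -0.0277 -0.01 0 0 0 0; 0.35 -0.0277 -0.01 0 0 0 0; 0.35 -0.0277 -0.01 0 0 0 0; 0.35 -0.0277 -0.01 0 0 0 0"}}

```text
t: 12.68
position: [0.5836, 0.0648, 0.1224]
orientation: [-0.179, -3.134, 0.001]
force: [-0.1, 1.3, -0.1]
width: 0.65
gripper_force: 0.0
```

Request:
{"op": "arm_command", "data": {"commands": "0.35 -0.0277 -0.01 0 0 0 0; 0.35 -0.0277 -0.01 0 0 0 0; 0.35 -0.0277 -0.0096 0 0 0 0; 0.35 0 0 0 0 0 0; 0.35 0 0 0 0 0 0"}}

```text
t: 13.1
position: [0.6625, 0.0256, 0.1216]
orientation: [-0.182, -3.134, 0.001]
force: [-0.8, 0.1, 0.1]
width: 0.651
gripper_force: 0.0
```

```bash
python3 d.py .6628 .0266 .0625 -6.5; python3 chk.py shoe_red
```

```text
t 13.1 pos [0.6625 0.0256 0.1216] yaw -6.66 tilt 0.14 turn -0.16 shift [-0.0002  0.001   0.0591] F [-0.8  0.1  0.1] w 0.651 0.0
shoe_red scene [0.64  0.034 0.04 ] 0.88
shoe_red side [0.643 0.03  0.047] 0.58
```

Request:
{"op": "arm_command", "data": {"commands": "0.35 0 0.001 0.0148 0 0 0; 0.35 0 0 0.0148 0 0 0; 0.35 0 0 0.0148 0 0 0; 0.35 0 0 0.0147 0 0 0; 0.35 0 0 0 0 0 0"}}

```text
t: 13.72
position: [0.6603, 0.028, 0.0624]
orientation: [-0.176, -3.133, 0.001]
force: [-1.2, -0.2, 1.0]
width: 0.65
gripper_force: 0.0
```

Request:
{"op": "arm_command", "data": {"commands": "1 0 0 0 0 0 0; 1 0 0 0 0 0 0; 1 0 0 0 0 0 0; 1 0 0 0 0 0 0; 1 0 0 0 0 0 0"}}

```text
t: 14.13
position: [0.663, 0.0276, 0.0658]
orientation: [0.178, 3.135, 0.0]
force: [-0.8, -0.1, 4.9]
width: 0.43
gripper_force: 30.0
```

Request:
{"op": "arm_command", "data": {"commands": "1 0 0 -0.01 0 0 0; 1 0 0 -0.02 0 0 0; 1 0 0 -0.02 0 0 0; 1 0 0 0 0 0 -1.96; 1 0 0 0 0 0 0"}}

```text
t: 14.55
position: [0.6632, 0.0273, 0.1167]
orientation: [0.123, 3.137, 0.0]
force: [-0.5, -1.2, -1.9]
width: 0.429
gripper_force: 30.0
```

```bash
python3 d.py .4711 .0301 .0236 -4.7; python3 chk.py shoe_red
```

```text
t 14.55 pos [0.6632 0.0273 0.1167] yaw -4.47 tilt 0.14 turn 0.23 shift [ 0.1917 -0.013   0.0931] F [-0.5 -1.2 -1.9] w 0.429 30.0
shoe_red scene [0.638 0.03  0.09 ] 0.7
shoe_red side [0.645 0.024 0.096] 0.78
shoe_red side [ 0.624 -0.141  0.04 ] 0.29
```

Request:
{"op": "arm_command", "data": {"commands": "1 0.0274 -0.0019 0 0 0 0.2; 1 0.0274 -0.0019 0 0 0 0; 1 0.0274 -0.0019 0 0 0 0; 1 0.0274 -0.0018 0 0 0 0; 1 0.0274 -0.0018 0 0 0 0"}}

```text
t: 15.17
position: [0.5236, 0.0293, 0.1143]
orientation: [-0.131, -3.138, -0.0]
force: [0.2, -0.3, 0.2]
width: 0.43
gripper_force: 30.0
```

Request:
{"op": "arm_command", "data": {"commands": "1 0.0274 -0.0019 0 0 0 0; 1 0.0273 -0.0018 0 0 0 0; 1 0 0 0 0 0 0; 1 0 0 0.02 0 0 0; 1 0 0 0.02 0 0 0"}}

```text
t: 15.58
position: [0.4712, 0.0302, 0.075]
orientation: [0.131, 3.136, 0.001]
force: [0.2, -0.5, -1.9]
width: 0.431
gripper_force: 30.0
```

Request:
{"op": "arm_command", "data": {"commands": "1 0 0 0.02 0 0 0; 1 0 0 0.015 0 0 0; 1 0 0 0.01 0 0 0; 1 0 0 0 0 0 0; 1 0 0 0 0 0 0"}}

```text
t: 16.0
position: [0.4702, 0.0304, 0.0292]
orientation: [-0.129, -3.137, 0.001]
force: [0.3, -0.3, -0.1]
width: 0.424
gripper_force: 30.0
```

```bash
python3 d.py .4711 .0301 .0236 -4.7; python3 chk.py shoe_red
```

```text
t 16.0 pos [0.4702 0.0304 0.0292] yaw -4.72 tilt 0.09 turn -0.02 shift [-0.0009 -0.0002  0.0056] F [ 0.3 -0.3 -0.1] w 0.424 30.0
shoe_red scene [ 0.667 -0.058  0.043] 0.28
shoe_red side [0.452 0.03  0.009] 0.79
```

Now I lower in 1 mm steps until the force shows contact.

Request:
{"op": "arm_command", "data": {"commands": "1 0 0 0.001 0 0 0; 1 0 0 0.001 0 0 0; 1 0 0 0.001 0 0 0; 1 0 0 0 0 0 0; 1 0 0 0 0 0 0"}}

```text
t: 16.62
position: [0.4704, 0.0302, 0.0267]
orientation: [0.13, 3.139, -0.0]
force: [-0.2, -0.3, -0.3]
width: 0.428
gripper_force: 30.0
```

Request:
{"op": "arm_command", "data": {"commands": "1 0 0 0.001 0 0 0; 1 0 0 0 0 0 0; 1 0 0 0 0 0 0; 1 0 0 0 0 0 0; 1 0 0 0 0 0 0"}}

```text
t: 17.03
position: [0.4704, 0.0302, 0.0266]
orientation: [0.13, 3.138, -0.0]
force: [-2.4, -0.0, 16.5]
width: 0.426
gripper_force: 30.0
```

Request:
{"op": "arm_command", "data": {"commands": "1 0 0 -0.001 0 0 0; 0.35 0 0 0 0 0 0; 0.35 0 0 0 0 0 0; 0.35 0 0 0 0 0 0; 0.35 0 0 0 0 0 0"}}

```text
t: 17.45
position: [0.4704, 0.0302, 0.0266]
orientation: [-0.13, -3.139, 0.0]
force: [0.0, -0.1, -0.9]
width: 0.636
gripper_force: 0.0
```

Request:
{"op": "arm_command", "data": {"commands": "0.35 0 0 -0.01 0 0 0; 0.35 0 0 -0.02 0 0 0; 0.35 0 0 -0.035 0 0 0; 0.35 0 0 -0.03 0 0 -3.6; 0.35 0 0 0 0 0 -3.6"}}

```text
t: 17.87
position: [0.4721, 0.0304, 0.1259]
orientation: [-0.071, 3.135, -0.0]
force: [0.1, -0.0, -0.5]
width: 0.65
gripper_force: 0.0
```

Request:
{"op": "arm_command", "data": {"commands": "0.35 -0.0268 -0.0138 0 0 0 0; 0.35 -0.0268 -0.0138 0 0 0 0; 0.35 -0.0268 -0.0138 0 0 0 0; 0.35 -0.0268 -0.0138 0 0 0 0; 0.35 -0.0268 -0.0138 0 0 0 0"}}

```text
t: 18.28
position: [0.6082, -0.0339, 0.1216]
orientation: [0.067, -3.141, 0.0]
force: [0.6, 0.6, 0.6]
width: 0.647
gripper_force: 0.0
```

Request:
{"op": "arm_command", "data": {"commands": "0.35 -0.0268 -0.0138 0 0 0 0; 0.35 -0.0268 -0.0138 0 0 0 0; 0.35 0 0 0 0 0 0; 0.35 0 0 0 0 0 0; 0.35 0 0 0 0 0 0"}}

```text
t: 18.7
position: [0.6609, -0.0578, 0.1211]
orientation: [0.068, -3.139, -0.001]
force: [-0.0, 0.6, -0.1]
width: 0.65
gripper_force: 0.0
```

```bash
python3 d.py .662 -.058 .0625 2.5; python3 chk.py shoe_white shoe_red shoe_blue; python3 - <<'E'
from h import *
cv2.imwrite("pics/side3.png",ctrl.get_image("side")[120:310,210:430,::-1].repeat(3,0).repeat(3,1))
E
```

```text
t 18.7 pos [ 0.6609 -0.0578  0.1211] yaw 2.48 tilt 0.1 turn -0.02 shift [-0.0011 -0.0002  0.0586] F [-0.   0.6 -0.1] w 0.65 0.0
shoe_white scene [ 0.361 -0.284  0.002] 0.84
shoe_white scene [ 0.637 -0.06   0.045] 0.69
shoe_white side [ 0.361 -0.281  0.002] 0.83
shoe_red scene [0.45  0.036 0.003] 0.75
shoe_red side [0.452 0.027 0.005] 0.67
shoe_blue scene [0.453 0.116 0.002] 0.66
shoe_blue side [ 0.454  0.117 -0.001] 0.91
shoe_blue side [ 0.474 -0.017 -0.001] 0.7
```

View pics/side3.png

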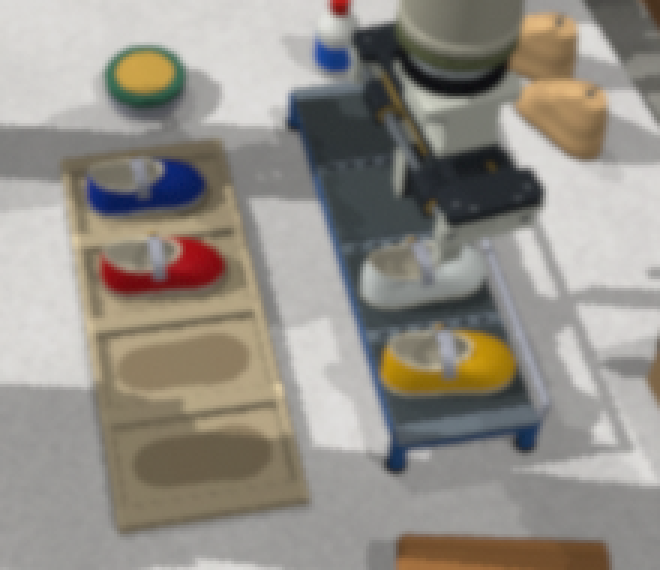

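The side picture shows blue (145,185) and red (165,265) standing straight on their footprints. White is at (420,270), under the open fingers. I lower onto white and grip it.

Request:
{"op": "arm_command", "data": {"commands": "0.35 -0.001 0 0.0147 0 0 0; 0.35 0 0 0.0147 0 0 0; 0.35 0 0 0.0147 0 0 0; 0.35 0 0 0.0145 0 0 0; 0.35 0 0 0 0 0 0"}}

```text
t: 19.57
position: [0.6611, -0.0582, 0.0596]
orientation: [0.068, -3.136, -0.0]
force: [-1.0, -0.6, -0.0]
width: 0.652
gripper_force: 0.0
```

Request:
{"op": "arm_command", "data": {"commands": "1 0 0 0 0 0 0; 1 0 0 0 0 0 0; 1 0 0 0 0 0 0; 1 0 0 0 0 0 0; 1 0 0 0 0 0 0"}}

```text
t: 19.98
position: [0.6635, -0.0582, 0.0639]
orientation: [-0.067, 3.139, -0.0]
force: [0.2, -0.8, 2.0]
width: 0.429
gripper_force: 29.9
```

Request:
{"op": "arm_command", "data": {"commands": "1 0 0 -0.01 0 0 0; 1 0 0 -0.02 0 0 0; 1 0 0 -0.02 0 0 3.6; 1 0 0 0 0 0 3.6; 1 0 0 0 0 0 0"}}

```text
t: 20.4
position: [0.6638, -0.0581, 0.1154]
orientation: [0.134, 3.136, -0.0]
force: [-0.6, 0.0, -1.2]
width: 0.43
gripper_force: 29.9
```

```bash
python3 d.py .4639 -.0577 .0236 -4.7; python3 chk.py shoe_white
```

```text
t 20.4 pos [ 0.6638 -0.0581  0.1154] yaw -4.9 tilt 0.16 turn -0.2 shift [ 0.1992 -0.0159  0.0918] F [-0.6  0.  -1.2] w 0.43 29.9
shoe_white scene [ 0.361 -0.281  0.004] 0.85
shoe_white scene [ 0.64  -0.055  0.097] 0.63
shoe_white side [ 0.636 -0.058  0.09 ] 0.68
shoe_white side [ 0.362 -0.281  0.001] 0.65
```

Request:
{"op": "arm_command", "data": {"commands": "1 0.0281 -0.0023 0 0 0 -0.2; 1 0.0281 -0.0023 0 0 0 0; 1 0.0281 -0.0023 0 0 0 0; 1 0.0281 -0.0023 0 0 0 0; 1 0.0281 -0.0023 0 0 0 0"}}

```text
t: 21.02
position: [0.5203, -0.0584, 0.1127]
orientation: [-0.122, -3.138, -0.0]
force: [-0.2, 0.5, -1.8]
width: 0.43
gripper_force: 29.9
```

Request:
{"op": "arm_command", "data": {"commands": "1 0.0281 -0.0022 0 0 0 0; 1 0.0281 -0.0022 0 0 0 0; 1 0 0 0 0 0 0; 1 0 0 0.02 0 0 0; 1 0 0 0.02 0 0 0"}}

```text
t: 21.43
position: [0.4663, -0.0587, 0.0734]
orientation: [0.123, 3.137, 0.0]
force: [0.1, -0.5, -1.0]
width: 0.428
gripper_force: 29.9
```

Request:
{"op": "arm_command", "data": {"commands": "1 0 0 0.02 0 0 0; 1 0 0 0.017 0 0 0; 1 0 0 0.01 0 0 0; 1 0 0 0 0 0 0; 1 0 0 0 0 0 0"}}

```text
t: 21.85
position: [0.4656, -0.0581, 0.0252]
orientation: [-0.122, -3.138, 0.0]
force: [-0.7, 0.1, -2.3]
width: 0.427
gripper_force: 29.9
```

```bash
python3 d.py .4639 -.0577 .0246 -4.7; python3 chk.py shoe_white
```

```text
t 21.85 pos [ 0.4656 -0.0581  0.0252] yaw -4.44 tilt 0.09 turn 0.26 shift [0.0017 0.0003 0.0006] F [-0.7  0.1 -2.3] w 0.427 29.9
shoe_white scene [ 0.361 -0.282  0.003] 0.93
shoe_white scene [ 0.442 -0.055  0.005] 0.79
shoe_white side [ 0.358 -0.279  0.   ] 0.82
shoe_white side [ 0.441 -0.055  0.003] 0.49
```

Request:
{"op": "arm_command", "data": {"commands": "1 0 0 0 0 0 0; 1 0 0 0 0 0 0; 1 0 0 0 0 0 0; 1 0 0 0 0 0 0; 1 0 0 0.001 0 0 0"}}

```text
t: 22.47
position: [0.4657, -0.0585, 0.0253]
orientation: [0.124, 3.139, -0.0]
force: [-0.1, -0.2, -0.8]
width: 0.429
gripper_force: 29.9
```

Request:
{"op": "arm_command", "data": {"commands": "1 0 0 0 0 0 0; 1 0 0 0 0 0 0; 1 0 0 0 0 0 0; 1 0 0 0 0 0 0; 1 0 0 0 0 0 0"}}

```text
t: 22.88
position: [0.4656, -0.0584, 0.0251]
orientation: [0.124, 3.139, -0.0]
force: [0.4, 1.1, -0.9]
width: 0.429
gripper_force: 29.9
```

Request:
{"op": "arm_command", "data": {"commands": "1 0 0 0.001 0 0 0; 1 0 0 0 0 0 0; 1 0 0 0 0 0 0; 1 0 0 0 0 0 0; 1 0 0 0 0 0 0"}}

```text
t: 23.3
position: [0.4656, -0.0584, 0.0241]
orientation: [0.124, 3.139, -0.0]
force: [0.2, -0.7, -1.4]
width: 0.431
gripper_force: 29.9
```

Request:
{"op": "arm_command", "data": {"commands": "1 0 0 0.001 0 0 0; 1 0 0 0 0 0 0; 1 0 0 0 0 0 0; 1 0 0 0 0 0 0; 1 0 0 0 0 0 0"}}

```text
t: 23.72
position: [0.4657, -0.0584, 0.0233]
orientation: [0.124, 3.139, -0.0]
force: [-1.4, -0.4, 5.1]
width: 0.43
gripper_force: 29.9
```

Request:
{"op": "arm_command", "data": {"commands": "1 0 0 0 0 0 0; 0.35 0 0 0 0 0 0; 0.35 0 0 0 0 0 0; 0.35 0 0 0 0 0 0; 0.35 0 0 0 0 0 0"}}

```text
t: 24.13
position: [0.4656, -0.0584, 0.023]
orientation: [-0.124, -3.139, 0.0]
force: [0.4, 0.5, -0.3]
width: 0.635
gripper_force: 0.0
```

Request:
{"op": "arm_command", "data": {"commands": "0.35 0 0 -0.01 0 0 0; 0.35 0 0 -0.02 0 0 0; 0.35 0 0 -0.035 0 0 0; 0.35 0 0 -0.033 0 0 0.5; 0.35 0 0 0 0 0 0"}}

```text
t: 24.55
position: [0.4674, -0.0585, 0.1255]
orientation: [0.139, 3.133, -0.0]
force: [0.6, 0.1, -0.4]
width: 0.649
gripper_force: 0.0
```

Request:
{"op": "arm_command", "data": {"commands": "0.35 -0.0271 -0.0097 0 0 0 0; 0.35 -0.0271 -0.0097 0 0 0 0; 0.35 -0.0271 -0.0097 0 0 0 0; 0.35 -0.0271 -0.0097 0 0 0 0; 0.35 -0.0271 -0.0097 0 0 0 0"}}

```text
t: 24.97
position: [0.5973, -0.1194, 0.1209]
orientation: [-0.138, -3.138, 0.0]
force: [0.0, -0.0, 0.4]
width: 0.647
gripper_force: 0.0
```

Request:
{"op": "arm_command", "data": {"commands": "0.35 -0.0271 -0.0097 0 0 0 0; 0.35 -0.0271 -0.0097 0 0 0 0; 0.35 0 0 0 0 0 0; 0.35 0 0 0 0 0 0; 0.35 0 0 0 0 0 0"}}

```text
t: 25.38
position: [0.6475, -0.1422, 0.1204]
orientation: [-0.137, -3.137, -0.0]
force: [0.2, 0.9, -0.6]
width: 0.648
gripper_force: 0.0
```

```bash
python3 d.py .649 -.1425 .0625 -5; python3 chk.py shoe_yellow shoe_white
```

```text
t 25.3833 pos [ 0.6475 -0.1422  0.1204] yaw -5.02 tilt 0.1 turn -0.02 shift [-0.0015 -0.0002  0.0579] F [ 0.2  0.9 -0.6] w 0.648 0.0
shoe_yellow scene [ 0.626 -0.141  0.045] 0.98
shoe_yellow side [ 0.624 -0.14   0.043] 0.93
shoe_white scene [ 0.361 -0.284  0.003] 0.95
shoe_white scene [ 0.439 -0.057  0.007] 0.56
shoe_white side [ 0.361 -0.28  -0.001] 0.94
shoe_white side [ 0.441 -0.056  0.003] 0.85
```

Request:
{"op": "arm_command", "data": {"commands": "0.35 0 0 0.0145 0 0 0; 0.35 0 0 0.0145 0 0 0; 0.35 0 0 0.0145 0 0 0; 0.35 0 0 0.0145 0 0 0; 0.35 0 0 0 0 0 0"}}

```text
t: 26.1
position: [0.6471, -0.1424, 0.0605]
orientation: [-0.137, -3.135, -0.0]
force: [-0.5, 0.9, -0.4]
width: 0.649
gripper_force: 0.0
```

Request:
{"op": "arm_command", "data": {"commands": "1 0 0 0 0 0 0; 1 0 0 0 0 0 0; 1 0 0 0 0 0 0; 1 0 0 0 0 0 0; 1 0 0 0 0 0 0"}}

```text
t: 26.52
position: [0.6491, -0.1428, 0.064]
orientation: [0.138, 3.137, -0.0]
force: [-0.4, -0.1, 3.3]
width: 0.428
gripper_force: 29.5
```

Request:
{"op": "arm_command", "data": {"commands": "1 0 0 -0.01 0 0 0; 1 0 0 -0.02 0 0 0; 1 0 0 -0.02 0 0 0; 1 0 0 0 0 0 -0.3; 1 0 0 0 0 0 0"}}

```text
t: 26.93
position: [0.6493, -0.1429, 0.1148]
orientation: [0.13, 3.136, -0.001]
force: [0.3, 0.2, -0.5]
width: 0.432
gripper_force: 29.5
```

```bash
python3 d.py .4567 -.1454 .0236 -4.7; python3 chk.py shoe_yellow
```

```text
t 26.9333 pos [ 0.6493 -0.1429  0.1148] yaw -4.73 tilt 0.15 turn -0.03 shift [ 0.1918 -0.0183  0.0912] F [ 0.3  0.2 -0.5] w 0.432 29.5
shoe_yellow scene [ 0.624 -0.138  0.096] 0.68
shoe_yellow side [ 0.623 -0.138  0.09 ] 0.72
```

Request:
{"op": "arm_command", "data": {"commands": "1 0.027 -0.0026 0 0 0 0; 1 0.027 -0.0026 0 0 0 0; 1 0.027 -0.0026 0 0 0 0; 1 0.027 -0.0026 0 0 0 0; 1 0.027 -0.0026 0 0 0 0"}}

```text
t: 27.55
position: [0.5113, -0.1443, 0.1124]
orientation: [-0.13, -3.138, -0.001]
force: [-1.5, -0.2, -1.2]
width: 0.431
gripper_force: 29.5
```

Request:
{"op": "arm_command", "data": {"commands": "1 0.027 -0.0026 0 0 0 0; 1 0.027 -0.0026 0 0 0 0; 1 0 0 0 0 0 0; 1 0 0 0.02 0 0 0; 1 0 0 0.02 0 0 0"}}

```text
t: 27.97
position: [0.4593, -0.1456, 0.0732]
orientation: [0.131, 3.137, -0.0]
force: [0.0, 0.1, -1.1]
width: 0.429
gripper_force: 29.5
```

Request:
{"op": "arm_command", "data": {"commands": "1 0 0 0.02 0 0 0; 1 0 0 0.016 0 0 0; 1 0 0 0.01 0 0 0; 1 0 0 0 0 0 0; 1 0 0 0 0 0 0"}}

```text
t: 28.38
position: [0.4586, -0.1448, 0.0265]
orientation: [-0.129, -3.137, -0.0]
force: [-0.8, 0.8, -0.5]
width: 0.429
gripper_force: 29.7
```

Request:
{"op": "arm_command", "data": {"commands": "1 0 0 0.001 0 0 0; 1 0 0 0 0 0 0; 1 0 0 0.001 0 0 0; 1 0 0 0 0 0 0; 1 0 0 0 0 0 0"}}

```text
t: 28.8
position: [0.4589, -0.1454, 0.0255]
orientation: [0.13, 3.138, -0.0]
force: [0.2, -0.2, -0.9]
width: 0.426
gripper_force: 29.7
```

```bash
python3 d.py .4567 -.1454 .0236 -4.7; python3 chk.py shoe_yellow
```

```text
t 28.8 pos [ 0.4589 -0.1454  0.0255] yaw -4.75 tilt 0.04 turn -0.05 shift [ 0.0022 -0.0002  0.0019] F [ 0.2 -0.2 -0.9] w 0.426 29.7
shoe_yellow scene [ 0.438 -0.139  0.005] 0.6
shoe_yellow side [ 0.433 -0.141  0.004] 0.56
```

Request:
{"op": "arm_command", "data": {"commands": "1 0 0 0.001 0 0 0; 1 0 0 0 0 0 0; 1 0 0 0 0 0 0; 1 0 0 0 0 0 0; 1 0 0 0 0 0 0"}}

```text
t: 29.42
position: [0.4588, -0.1452, 0.0241]
orientation: [-0.13, -3.139, 0.0]
force: [-1.2, 0.3, -1.2]
width: 0.428
gripper_force: 29.7
```

Request:
{"op": "arm_command", "data": {"commands": "1 0 0 0.001 0 0 0; 1 0 0 0 0 0 0; 1 0 0 0 0 0 0; 1 0 0 0 0 0 0; 1 0 0 0 0 0 0"}}

```text
t: 29.83
position: [0.4588, -0.1451, 0.0237]
orientation: [0.13, 3.138, -0.001]
force: [-1.5, 1.6, 11.4]
width: 0.43
gripper_force: 29.8
```

The force of 11 N shows contact. I release, rise and move clear.

Request:
{"op": "arm_command", "data": {"commands": "1 0 0 0 0 0 0; 0.35 0 0 0 0 0 0; 0.35 0 0 0 0 0 0; 0.35 0 0 0 0 0 0; 0.35 0 0 0 0 0 0"}}

```text
t: 30.25
position: [0.4588, -0.1452, 0.023]
orientation: [-0.13, -3.139, 0.0]
force: [-0.6, -0.2, 0.1]
width: 0.637
gripper_force: 0.0
```

Request:
{"op": "arm_command", "data": {"commands": "0.35 0 0 -0.01 0 0 0; 0.35 0 0 -0.03 0 0 0; 0.35 0 0 -0.035 0 0 0; 0.35 0 0 -0.035 0 0 0; 0.35 0 0 -0.035 0 0 0"}}

```text
t: 30.67
position: [0.4581, -0.1449, 0.1694]
orientation: [-0.129, -3.138, -0.001]
force: [0.7, -0.6, -0.4]
width: 0.654
gripper_force: 0.0
```

Request:
{"op": "arm_command", "data": {"commands": "0.35 -0.035 0 -0.02 0 0 0; 0.35 -0.035 0 -0.02 0 0 0; 0.35 -0.035 0 0 0 0 0; 0.35 -0.035 0 0 0 0 0; 0.35 -0.035 0 0 0 0 0"}}

```text
t: 31.08
position: [0.6346, -0.1602, 0.2086]
orientation: [0.131, 3.138, -0.001]
force: [0.2, -0.6, -0.3]
width: 0.652
gripper_force: 0.0
```

Request:
{"op": "arm_command", "data": {"commands": "0.35 -0.02 0 0 0 0 0; 0.35 0 0 0 0 0 0; 0.35 0 0 0 0 0 0; 0.35 0 0 0 0 0 0; 0.35 0 0 0 0 0 0"}}

```text
t: 31.5
position: [0.6519, -0.1614, 0.208]
orientation: [-0.13, -3.138, 0.001]
force: [0.4, -0.8, 0.2]
width: 0.651
gripper_force: 0.0
```

```bash
python3 chk.py shoe_blue shoe_red shoe_white shoe_yellow tray dressing; python3 - <<'E'
from h import *
c=cam("side"); im=ctrl.get_image("side")
for q in ["shoe_blue","shoe_red","shoe_white","shoe_yellow"]:
    for n in ("side","scene"):
        for m in ctrl.masks_of(q,n)[:2]: print(q,n,round(m["p"],2),axis(n,m["mask"],.016,cam(n)))
    
cv2.imwrite("pics/side4.png",im[120:310,210:430,::-1].repeat(3,0).repeat(3,1))
cv2.imwrite("pics/scene4.png",ctrl.get_image("scene")[170:310,190:420,::-1].repeat(3,0).repeat(3,1))
print(ctrl.state()["t"])
E
```

```text
shoe_blue scene [ 0.454  0.115 -0.   ] 0.86
shoe_blue scene [0.681 0.114 0.041] 0.5
shoe_blue side [ 0.454  0.119 -0.   ] 0.73
shoe_red scene [0.448 0.035 0.003] 0.6
shoe_red side [0.449 0.029 0.007] 0.85
shoe_white scene [ 0.44  -0.058  0.006] 0.76
shoe_white scene [ 0.361 -0.284  0.004] 0.64
shoe_white side [ 0.436 -0.056  0.003] 0.88
shoe_white side [0.671 0.032 0.039] 0.72
shoe_yellow scene [ 0.435 -0.14   0.004] 0.83
shoe_yellow side [ 0.434 -0.143  0.002] 0.65
shoe_yellow side [ 0.691  0.236 -0.   ] 0.5
tray scene [ 0.474 -0.015 -0.004] 0.79
tray side [ 0.472 -0.014 -0.003] 0.74
dressing scene [0.692 0.234 0.001] 0.66
dressing side [0.67  0.034 0.042] 0.66
dressing side [ 0.692  0.233 -0.001] 0.54
shoe_blue side 0.92 (array([0.478, 0.117]), -0.171, array([481.5, 117.9,  68. , 100.1,  78. ]))
shoe_blue scene 0.81 (array([0.482, 0.12 ]), -0.098, array([475.8, 121.7,  47. , 132.4,  83.5]))
shoe_red side 0.63 (array([0.472, 0.03 ]), -0.212, array([473.5,  31.5,  68.9, 101.1,  75. ]))
shoe_red scene 0.73 (array([0.475, 0.032]), -0.136, array([470.1,  31.8,  40.4, 128.7,  81.6]))
shoe_white side 0.87 (array([ 0.329, -0.292]), 0.351, array([ 329.6, -292.6,  107. ,   53.6,   15.4]))
shoe_white side 0.63 (array([ 0.466, -0.057]), -0.229, array([467.9, -56.6,  57.7,  98.9,  77.3]))
shoe_white scene 0.87 (array([ 0.481, -0.053]), -0.237, array([464.6, -56. ,  42.8, 124.8,  83.8]))
shoe_white scene 0.47 (array([ 0.314, -0.292]), 0.408, array([ 312.5, -291.3,   48.9,   39.7,    0.7]))
shoe_yellow side 0.91 (array([ 0.462, -0.145]), -0.197, array([ 463.6, -142.7,   61.6,  102.3,   80.5]))
shoe_yellow scene 0.59 (array([ 0.48 , -0.151]), -0.1, array([ 461.7, -151.6,   29.9,  121. ,   87.1]))
32.7
```

View pics/side4.png

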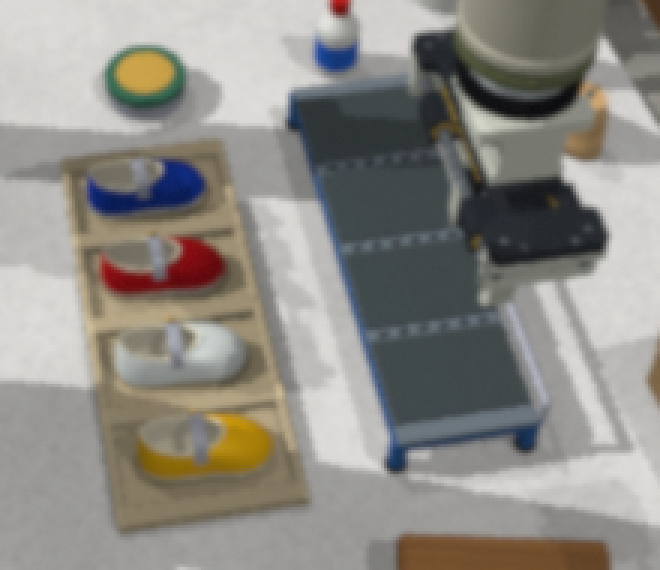

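View pics/scene4.png

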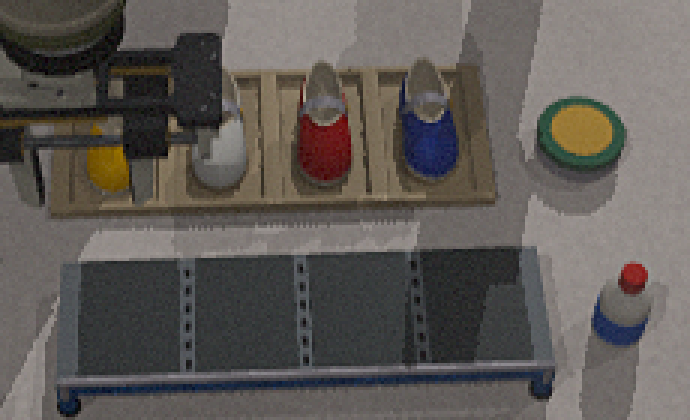

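All four shoes stand flat on their footprints. In the side picture blue is at (145,185), red (165,265), white (180,350) and yellow (205,445). Their heels are within about 3 mm of the target in the tray frame, and the bottle has not moved, so I hand the job in.

```bash
python3 -c "
from cell import ctrl
print(ctrl.close_job())"
```

```text
the job is handed in; nothing more can be done
None
```

I handed the job in at about 33 s: by camera, the four shoes stand on their footprints in rack order (blue, red, white, yellow from the left) and the bottle has not moved; the hand-in returned no verdict.

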